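# Show the edge of a brass blank at the end of the inspection ledge

### The job

On the watchmaker's raised inspection ledge, first push the steel swing stop at the open end right round out of the way, so that it no longer stands across the end. Then push the long brass plate along the ledge, still lying flat and roughly square to it, until about a third of its length sticks out past that end and its edge can be inspected. Only push with the fingers: do not pick the plate up or let it fall, leave the other things where they are, and finish with the hand clear.

Things in the scene. Friction and masses are not known exactly. Their poses are not given: they have to be found in the camera images.
- ledge: Fixed dark wooden block with aluminium top, 160 mm deep (x), 260 mm long (y), 45 mm high, on a 2 mm black mat; it may stand turned. Origin: centre of its underside; z up; +y along the ledge to the open end (with the swing stop), +x to its rear. A steel fence along the rear stands 8 mm above the top, inner face at x = +66 mm, 8 mm thick.
- ledge_lip (a point): Middle of the upper edge of the ledge's open end, on the top surface: (0, 130, 45) mm in the ledge's frame, same axes as the ledge.
- stop (a joint): Angle of the swing stop, rad. 0: it stands straight across the open end (pointing from its hinge to the ledge's -x); grows as the free end swings outwards, away from the ledge; 1.57: it points along the ledge's +y; limit 1.75. Starts at 0 to 0.25. Vertical axis, friction about 0.05 N m (about 1 N at the free end); it stays where it is left.
- stop_hinge (a point): On the stop's vertical hinge axis, level with the ledge's top: (84, 138, 45) mm in the ledge's frame. The stop is a steel blade 6 mm thick (3 mm either side of the line from hinge to free end), 80 mm long from the axis, from 1 to 21 mm above the ledge's top. Under the hinge is a dark bracket 18 x 20 mm, lower than the top.
- stop_end (a point): Top of the round post (12 mm diameter) at the stop's free end, 80 mm from the hinge axis; the post reaches from 1 to 33 mm above the level of the ledge's top.
- plate: The long brass plate (blank) to be pushed: 60 mm wide (x), 100 mm long (y), 6 mm thick, about 0.3 kg, lying loose on the ledge near the fence. Origin: centre of its underside; +y points to the open end. It starts 45 to 100 mm short of the end, turned up to 0.12 rad from the ledge's line.
- plate_lead (a point): Middle of the plate's leading short edge (towards the open end), at its underside: (0, 50, 0) mm in the plate's frame.
- plate_rear (a point): Middle of the plate's trailing short edge, at its underside: (0, -50, 0) mm in the plate's frame.
- weight: Bystander: small steel knobbed weight, 24 mm diameter, 38 mm tall, standing on the front part of the ledge. Origin: centre of its underside.
- pot: Bystander: small clear pot with black cap, 26 mm diameter, 30 mm tall, standing on the front part of the ledge. Origin: centre of its underside.
- square_blank: Bystander: small square brass blank, 45 x 45 x 6 mm, lying on the mat in front of the ledge. Origin: centre of its underside.
- holder: Bystander: steel movement holder with a round copper-coloured movement in it, 30 x 60 mm with a 14 mm black screw end at +y, 26 mm tall, on the mat behind the ledge. Origin: centre of its underside.
- loupe: Bystander: grey metal eye loupe, 34 mm diameter, 30 mm tall, on the mat in front of the ledge. Origin: centre of its underside.
- driver_a: Bystander: small steel screwdriver with a green end, 119 mm long, 14 mm thick, lying on the mat at the robot's left, tip to its +x. Origin: under its middle.
- driver_b: Bystander: small steel screwdriver with a blue end, 119 mm long, 14 mm thick, lying on the mat at the robot's left, tip to its +x. Origin: under its middle.
Things that resemble listed ones, but are neither listed nor needed, are in the scene too. What is shaped like the plate but green or pink is not meant.

How it is judged:
On the way, in this order (a step that is already met when the one before it is completed fails the run):
1. the swing stop has been swung aside (joint above 1.3 rad) (value of joint stop above 1.3 rad), for 0.1 s.
2. the plate overhangs the open end by about a third of its length (23 to 43 mm), flat (y of plate_lead in the frame of ledge_lip between 0.023 and 0.043 m and angle between plate's own z axis and vertical below 0.06 rad and z of plate in the frame of ledge_lip between -0.004 and 0.004 m), for 0.2 s.
At the end, for the whole second after the job is handed in: The plate lies at rest flat on the ledge, its leading edge 23 to 43 mm past the open end, within 0.15 rad of the ledge's line; the swing stop is still aside (joint above 1.3 rad) (all of step 2 and angle between the y axis of plate and the y axis of ledge, either way round below 0.15 rad and value of joint stop above 1.3 rad and linear speed of plate below 0.01 m/s and velocity of joint stop below 0.05 rad/s); the robot touches nothing.
It fails at once if the plate is lifted more than 8 mm off the ledge, or tipped by more than 0.25 rad (z of plate in the frame of ledge_lip above 0.008 m or angle between plate's own z axis and vertical above 0.25 rad).
It fails at once if the plate falls off the ledge (z of plate in the frame of ledge_lip below -0.015 m).
It fails at once if another thing is moved by more than 15 mm or tipped over (distance of any of weight, pot, square_blank, holder, loupe, driver_a, driver_b from where it was at the start of the episode above 0.015 m or angle between any of weight, pot, square_blank, holder, loupe, driver_a, driver_b's own z axis and vertical above 0.5 rad).
It also fails if it takes over 51 s, if anything falls off the work surface, if the arm or the gripper's body presses on something with over 40 N, if the wrist force passes 120 N, or if a joint passes its speed limit or range.

### The arm

A 6-joint arm with a two-finger parallel gripper is mounted at the origin on the work surface. World frame = base frame: x ahead of the robot, y to its left, z up, the work surface at z = 0. Lengths are in m, angles in rad, forces in N, time in s.
With the tool pointing down it reaches from about 0.25 to 0.85 m from the base axis. Payload 12.5 kg.
Tool frame: the origin (TCP) lies midway between the tips of the shut fingers; the grasp point (between the pads) lies 19 mm behind it; y points along the fingers, x is the direction in which the jaws open and shut, and the axes are right-handed (so a half turn about y gives the same grasp; the last joint's range is limited). The gripper opens to 93 mm and grips with 3 to 60 N. Pads are 15 mm wide; open, the fingers measure 128 mm over their backs; the gripper's body (75 mm by 188 mm) begins 65 mm behind the grasp point.
Start: joints at [1.159, 0.351, 1.652, -0, 1.139, -0.085], TCP at [0.177, 0.521, 0.219] pointing down, gripper open.
Joint ranges: [-2.75, 2.75], [-0.79, 2.1], [0.01, 2.65], [-1.57, 4.71], [0.07, 3.14], [-2.87, 2.87]. Speed limits (rad/s): [2.22, 2.22, 2.79, 3.14, 3.14, 3.14].

### API

Orientations are given as a 3x3 rotation matrix whose columns are the frame's x, y, z axes.
In Python, from rig import r, imaging gives the robot as it stands.
- The arm moves only by the tool jog_arm, never from a script. Its argument "increments" is a list of rows, each a list of 3 entries, a list of its own where there are three numbers: the shift along the world's x, y, z in mm, then the turn, a rotation vector about the world's x, y, z in degrees, then the finger opening in mm, from 0 to 93. A call has 1 to 20 rows; each row is the pose to reach, as a shift and turn from the pose commanded when the call began; what a row does not reach only later rows make up. A row lasts 1/10 s, in which the tool goes at most 50 mm and 8.59 degrees, less where a joint would pass 70% of its speed; a pose out of reach is approached as far as the arm can. A call with a gripper value outside its range is refused whole. The fingers move at their own pace and stop on an object; the grip force is fixed at half the most. Time passes only in rows, so rows that repeat a pose let the fingers close. It gives the time, the measured TCP pose, the force and the opening at its end, in the units of the state.
- r.state(): the state, without advancing time (a new reading comes with each control period).
- imaging.snapshot(name): name is "scene" or "top" or "wrist"; returns a dict with "img" (384x512x3 uint8, blue, green, red), "camera_matrix" (3x3 intrinsics, pixels), "pose" (4x4, takes a point from camera to world coordinates); the wrist camera has in their place "hand_eye" (4x4, takes a point from camera to tool coordinates, whose origin is the TCP and whose axes are the tool frame's). Camera axes: x right, y down, z forward; pixel columns grow to the right and rows downward; lengths in m; the calibration is good to about 2 mm. The wrist camera is an equidistant fisheye: a pixel r from the principal point sees the ray r / f radians off the axis. A picture is of the moment at which its call begins: read the wrist's pose just before it. There is no depth.
- r.job_done(): hands the job in, once; it reports no verdict.
The state is a dict: "time": time; "qpos": joint angles; "qvel": joint speeds; "joint_torque": joint torques, N m; "position": TCP position; "eef_rot": TCP orientation; "ft_force": force on the tool from outside, world axes, zero at the start; "wrist_torque": the same for the moment, N m; "finger_gap": finger opening in m.
Only numpy, scipy, OpenCV 4.12 (cv2) and the standard library are available. Lean on these libraries where they do the work, as an engineer would, in place of code of your own. Each camera call takes 0.05 s, during which the arm holds its last target.

## Working session

There is one attempt and no reset: what is moved stays moved. The work goes in short steps, Python scripts to look and compute and a tool call to move; the robot and the scene stay as the last step left them, time stands still between calls to the robot, and variables do not carry over. Pictures are saved under pics/ and viewed, and the job is handed in when it is done.

Besides the shell and the picture viewer there is one more tool, called by a JSON object that holds its "method" and its "body", one argument or row to a line. jog_arm: Moves the arm, as the interface text tells. Its arguments: {"type":"object","properties":{"increments":{"type":"array","items":{"type":"array"}}},"required":["increments"]}

```bash
mkdir -p pics; ls; python3 - <<'E'
from rig import r, imaging
import cv2,numpy as np
s=r.state();print(s['time'],s['position'],s['eef_rot'],s['finger_gap'])
for n in("scene","top"):
    d=imaging.snapshot(n);cv2.imwrite(f"pics/{n}0.png",d['img']);print(n,d['camera_matrix'],d['pose']);np.savez(f"{n}0.npz",**d)
E
```

```text
pics
0.0 [0.17637695 0.52055679 0.21808182] [[ 3.21004278e-01 -4.97588153e-04 -9.47077613e-01]
 [ 9.47076930e-01 -1.14209169e-03  3.21004647e-01]
 [-1.24137758e-03 -9.99999224e-01  1.04637943e-04]] 0.09316953577202033
scene [[376.79716366   0.         256.85955454]
 [  0.         376.79716366 200.40070786]
 [  0.           0.           1.        ]] [[-0.66650979  0.42685135 -0.6111977   1.08073095]
 [ 0.74549354  0.38384856 -0.544885    0.52944285]
 [ 0.00202245 -0.81881512 -0.57405375  0.57245647]
 [ 0.          0.          0.          1.        ]]
top [[417.57225396   0.         262.58281755]
 [  0.         417.57225396 187.98488585]
 [  0.           0.           1.        ]] [[-0.01313855 -0.98555712  0.16883287  0.35080718]
 [-0.99986833  0.01455757  0.00716978  0.04778913]
 [-0.00952402 -0.16871644 -0.98561862  1.12225248]
 [ 0.          0.          0.          1.        ]]
```

View pics/scene0.png

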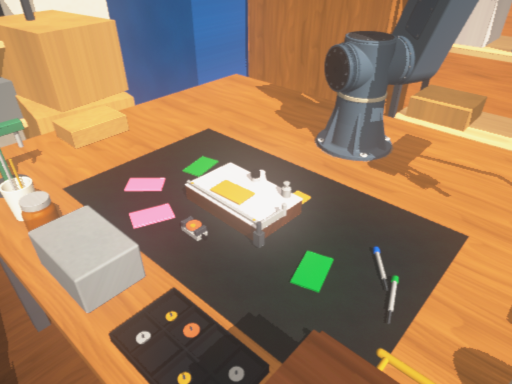

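View pics/top0.png

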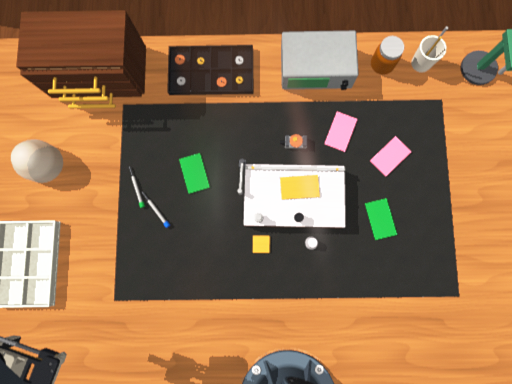

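```bash
python3 - <<'E'
import cv2,numpy as np
t=cv2.imread('pics/top0.png')[125:260,220:365];cv2.imwrite('pics/tc.png',cv2.resize(t,None,fx=5.4,fy=4.4 and 5.4 if 0 else 4.4,interpolation=cv2.INTER_CUBIC) if 0 else cv2.resize(t,None,fx=4.4,fy=4.4,interpolation=cv2.INTER_CUBIC))
t=cv2.imread('pics/scene0.png')[150:260,175:320];cv2.imwrite('pics/sc.png',cv2.resize(t,None,fx=5,fy=5,interpolation=cv2.INTER_CUBIC))
E
```

```text
(no output)
```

View pics/tc.png

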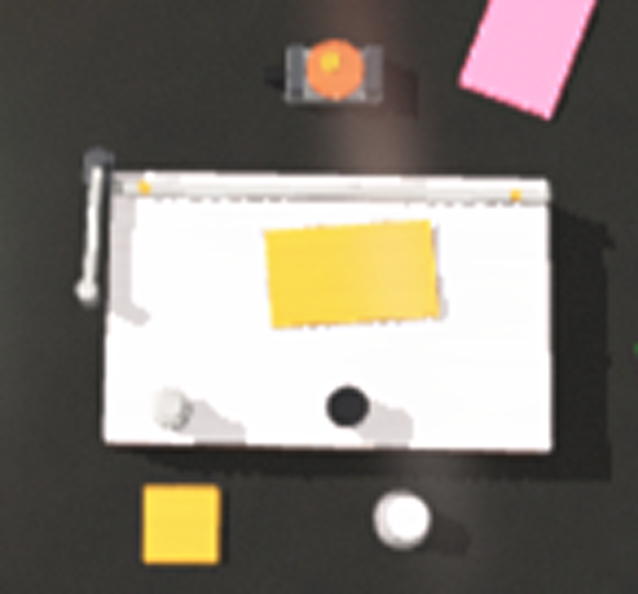

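View pics/sc.png

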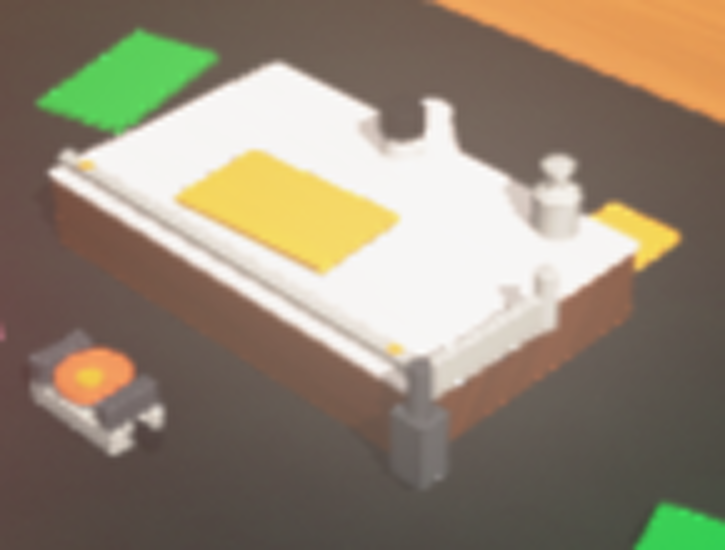

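```bash
cat > h.py <<'E'
import cv2,numpy as np
def ray(d,px,z):
    K=d['camera_matrix'];P=d['pose'];v=P[:3,:3]@np.linalg.solve(K,np.array([px[0],px[1],1.]));o=P[:3,3]
    return (o+v*(z-o[2])/v[2])
def yellow(img):
    h=cv2.cvtColor(img,cv2.COLOR_BGR2HSV);m=cv2.inRange(h,(18,110,120),(35,255,255))
    return cv2.findContours(m,cv2.RETR_EXTERNAL,cv2.CHAIN_APPROX_NONE)[0]
ZT=.047
E
python3 - <<'E'
from h import *
d=dict(np.load('top0.npz'))
f=lambda p:(220+(p[0]+.5)/4.4-.5,125+(p[1]+.5)/4.4-.5)
for n,p,z in [('FL',(104,443),ZT),('FR',(552,451),ZT),('RR',(551,180),ZT),('fenceRL',(110,172),.055),('fenceRR',(551,180),.055),('finL',(150,199),.047),('finR',(548,205),.047),
 ('hinge',(97,158),.068),('post',(87,288),.08),('p1',(265,230),.053),('p2',(431,220),.053),('p3',(438,315),.053),('p4',(273,328),.053),('weight',(172,400),.085),('weightbase',(174,420),.047),('pot',(347,405),.077),('sq',(182,525),.008),('loupe',(402,518),.032),('holder',(335,72),.028)]:
    print(n,np.round(ray(d,f(p),z)*1000,1))
for c in yellow(d['img']):
    if cv2.contourArea(c)>100:
        q=np.array([ray(d,p[0],.053)[:2]*1000 for p in c],np.float32);print(cv2.minAreaRect(q))
d=dict(np.load('scene0.npz'))
g=lambda p:(175+(p[0]+.5)/5-.5,150+(p[1]+.5)/5-.5)
for n,p,z in [('FL',(636,245),ZT),('FR',(280,62),ZT),('RR',(50,172),ZT),('post',(547,270),.08),('hinge',(420,362),.075),('p',(255,150),.053),('p',(398,216),.053),('p',(322,268),.053),('p',(178,198),.053),('weight',(558,163),.085)]:
    print(n,np.round(ray(d,g(p),z)*1000,1))
E
```

```text
FL [438.3 106.7  47. ]
FR [ 430.  -154.7   47. ]
RR [ 591.8 -161.7   47. ]
fenceRL [598.9 101.8  55. ]
fenceRR [ 590.  -160.1   55. ]
finL [583.8  78.3  47. ]
finR [ 576.5 -159.2   47. ]
hinge [604.4 108.7  68. ]
post [524.9 114.2  80. ]
p1 [562.7  10.2  53. ]
p2 [567.2 -88.3  53. ]
p3 [510.2 -90.4  53. ]
p4 [503.9   6.6  53. ]
weight [459.   65.9  85. ]
weightbase [451.2  65.5  47. ]
pot [455.6 -33.7  77. ]
sq [391.5  62.1   8. ]
loupe [393.  -67.7  32. ]
holder [666.1 -35.8  28. ]
((391.0565185546875, 62.76020050048828), (43.319576263427734, 42.84638214111328), 89.23747253417969)
((535.8013305664062, -40.33173370361328), (57.63492202758789, 97.99821472167969), 3.025692939758301)
((807.4229125976562, 543.1015014648438), (186.11038208007812, 88.94281768798828), 89.04106903076172)
FL [442.  107.3  47. ]
FR [ 429.5 -151.5   47. ]
RR [ 591.2 -157.7   47. ]
post [524.9 115.8  80. ]
hinge [608.2 113.3  75. ]
p [511.7 -87.1  53. ]
p [507.7   9.7  53. ]
p [564.7  12.6  53. ]
p [569.4 -83.2  53. ]
weight [457.   68.4  85. ]
```

```bash
cat >> h.py <<'E'
C=np.array([514.5,-26.]);Y=-.036
RL=np.array([[np.cos(Y),-np.sin(Y)],[np.sin(Y),np.cos(Y)]])
def l2w(p):return C+RL@np.array(p,float)
def w2l(p):return RL.T@(np.array(p,float)-C)
E
python3 - <<'E'
from h import *
print('plate l',w2l([536.5,-39.5]),'weight',w2l([455,66]),'pot',w2l([455,-34]),'post',w2l([525,115]))
print('approach',l2w([31.5,115]))
for t in [0,.25,.5,.75,1,1.25,1.4,1.5,1.6]:
    r=38+6*t;u=np.array([-np.cos(t),np.sin(t)]);n=np.array([-np.sin(t),-np.cos(t)])
    print(t,np.round(l2w(np.array([84,138])+r*u+3*n-[17.5,7.5]),1))
E
```

```text
plate l [ 22.47164057 -12.69942401] weight [-62.77273282  89.79885308] pot [-59.17351037 -10.13635392] post [  5.41829308 141.28656022]
approach [550.11869602  87.79173298]
0 [547.6 100.4]
0.25 [546.9 110.3]
0.5 [548.9 120.4]
0.75 [553.5 130. ]
1 [560.6 138.3]
1.25 [570.  144.8]
1.4 [576.4 147.6]
1.5 [581.  148.9]
1.6 [585.8 149.7]
```

{"method": "jog_arm", "body": {
  "increments": [
    [[0,0,0],[0,0,-8],0],
    [[35,-40,0],[0,0,-16],0],
    [[70,-80,0],[0,0,-24],0],
    [[105,-120,0],[0,0,-32],0],
    [[135,-160,0],[0,0,-40],0],
    [[170,-200,0],[0,0,-48],0],
    [[205,-240,0],[0,0,-56],0],
    [[240,-280,0],[0,0,-64],0],
    [[270,-320,0],[0,0,-73.3],0],
    [[310,-360,-20],[0,0,-73.3],0],
    [[340,-400,-40],[0,0,-73.3],0],
    [[373.6,-432.6,-60],[0,0,-73.3],0],
    [[373.6,-432.6,-60],[0,0,-73.3],0],
    [[373.6,-432.6,-60],[0,0,-73.3],0],
    [[373.6,-432.6,-60],[0,0,-73.3],0]
  ]
}}

```text
time: 1.6
position: [0.5498, 0.088, 0.1581]
eef_rot: [[0.999, -0.001, 0.036], [-0.036, 0.0, 0.999], [-0.001, -1.0, -0.0]]
ft_force: [-0.6, 0.4, 0.4]
finger_gap: 0.0004
```

```bash
python3 - <<'E'
from rig import r, imaging
import cv2,numpy as np
d=imaging.snapshot("wrist");cv2.imwrite("pics/w1.png",d['img']);print(d['hand_eye'],d['camera_matrix'])
d=imaging.snapshot("scene");t=d['img'][60:290,150:350];cv2.imwrite('pics/s1.png',cv2.resize(t,None,fx=2.6,fy=2.6))
E
```

```text
[[ 9.99999891e-01  2.90073279e-04  3.66563856e-04 -9.32944092e-04]
 [-2.71876272e-04 -2.76983899e-01  9.60874521e-01 -1.65484166e-01]
 [ 3.80256309e-04 -9.60874516e-01 -2.76983790e-01  7.61066185e-02]
 [ 0.00000000e+00  0.00000000e+00  0.00000000e+00  1.00000000e+00]] [[297.31863964   0.         257.49939051]
 [  0.         297.31863964 195.09074152]
 [  0.           0.           1.        ]]
```

View pics/w1.png

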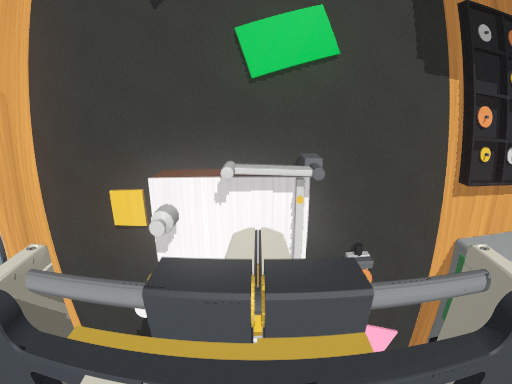

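View pics/s1.png

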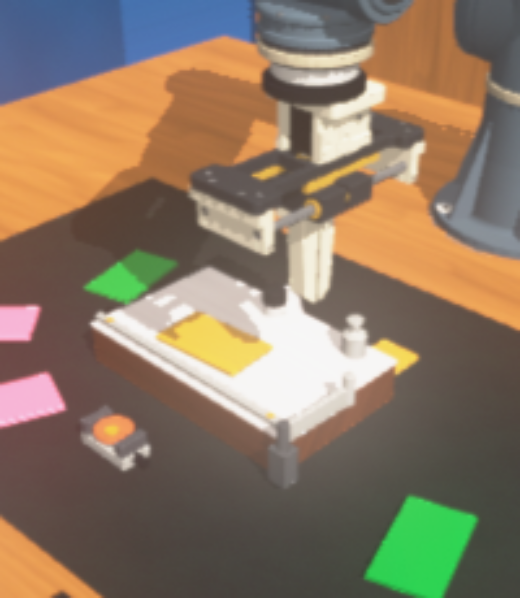

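The wrist view shows the swing stop across the end (post at about (228,170), hinge at about (315,165)). The closed fingers are behind it. Next I descend and sweep the stop.

{"method": "jog_arm", "body": {
  "increments": [
    [[0,0,-40],[0,0,0],0],
    [[0,0,-75],[0,0,0],0],
    [[0,0,-95],[0,0,0],0],
    [[0,0,-103],[0,0,0],0],
    [[0,0,-103],[0,0,0],0],
    [[0,0,-103],[0,0,0],0]
  ]
}}

```text
time: 2.3
position: [0.5507, 0.0887, 0.0569]
eef_rot: [[0.999, 0.002, 0.035], [-0.035, 0.0, 0.999], [0.002, -1.0, 0.0]]
ft_force: [-0.3, 0.6, 0.9]
finger_gap: 0.0005
```

{"method": "jog_arm", "body": {
  "increments": [
    [[-1,6,0],[0,0,0],0],
    [[-2,12,0],[0,0,0],0],
    [[-3,17,0],[0,0,0],0],
    [[-3,22,0],[0,0,0],0],
    [[-2,27,0],[0,0,0],0],
    [[-1,32,0],[0,0,0],0],
    [[1,37,0],[0,0,0],0],
    [[3,42,0],[0,0,0],0],
    [[7,46,0],[0,0,0],0],
    [[11,50,0],[0,0,0],0],
    [[15,54,0],[0,0,0],0],
    [[20,57,0],[0,0,0],0],
    [[25,60,0],[0,0,0],0],
    [[29,61,0],[0,0,0],0],
    [[33,61,0],[0,0,0],0],
    [[36,62,0],[0,0,0],0],
    [[36,62,0],[0,0,0],0],
    [[36,62,0],[0,0,0],0]
  ]
}}

```text
time: 4.1
position: [0.5863, 0.1503, 0.0557]
eef_rot: [[0.999, 0.0, 0.035], [-0.035, 0.0, 0.999], [0.0, -1.0, 0.0]]
ft_force: [0.7, -0.2, 0.3]
finger_gap: 0.0007
```

```bash
python3 - <<'E'
from rig import r, imaging
import cv2,numpy as np
d=imaging.snapshot("scene");t=d['img'][60:290,150:350];cv2.imwrite('pics/s2.png',cv2.resize(t,None,fx=2.6,fy=2.6))
d=imaging.snapshot("wrist");cv2.imwrite("pics/w2.png",d['img'])
E
```

```text
(no output)
```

View pics/s2.png

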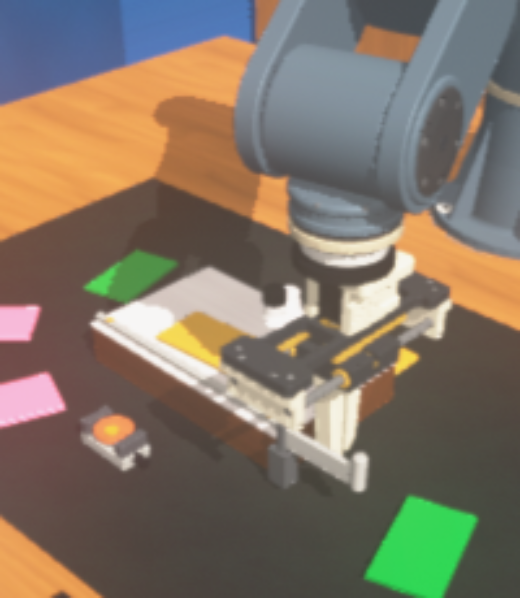

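View pics/w2.png

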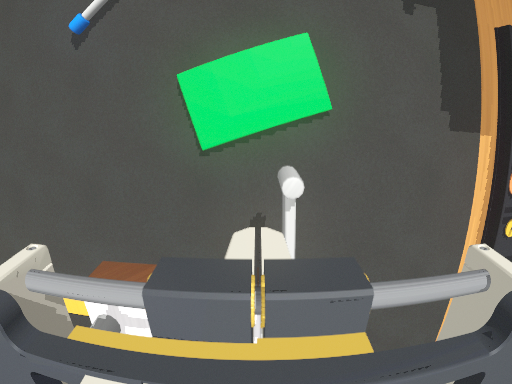

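The stop now points along +y, with its post at about (290,185) in the wrist view. I back off, lift and go behind the plate with the fingers 20 mm open.

{"method": "jog_arm", "body": {
  "increments": [
    [[-8,0,0],[0,0,0],0],
    [[-12,0,20],[0,0,0],0],
    [[-12,0,60],[0,0,0],0],
    [[-15,-20,85],[0,0,0],0],
    [[-20,-60,85],[0,0,0],20],
    [[-28,-105,85],[0,0,0],20],
    [[-36,-150,85],[0,0,0],20],
    [[-44,-195,85],[0,0,0],20],
    [[-50,-235,85],[0,0,0],20],
    [[-52.5,-258.6,85],[0,0,0],20],
    [[-52.5,-258.6,85],[0,0,0],20],
    [[-52.5,-258.6,85],[0,0,0],20]
  ]
}}

```text
time: 5.4
position: [0.5332, -0.108, 0.1406]
eef_rot: [[0.999, -0.0, 0.036], [-0.036, 0.0, 0.999], [-0.0, -1.0, 0.0]]
ft_force: [-0.6, -0.2, 0.0]
finger_gap: 0.0201
```

```bash
python3 - <<'E'
from rig import r, imaging
from h import *
for n in("scene","top"):
    d=imaging.snapshot(n);cv2.imwrite(f"pics/{n}3.png",d['img']);np.savez(f"{n}3.npz",**d)
    t=d['img'][60:290,150:350] if n=='scene' else d['img'][110:270,200:380]
    cv2.imwrite(f'pics/{n}3c.png',cv2.resize(t,None,fx=2.6,fy=2.6) if n=='scene' else cv2.resize(t,None,fx=3.6,fy=3.6,interpolation=cv2.INTER_CUBIC))
s=r.state();print(s['time'],s['position'],s['finger_gap'])
E
```

```text
5.5 [ 0.53351452 -0.10721062  0.14061859] 0.020037735885084184
```

View pics/scene3c.png

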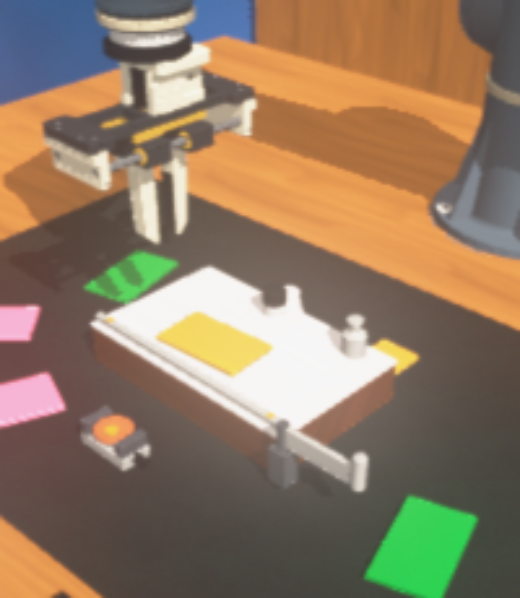

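View pics/top3c.png

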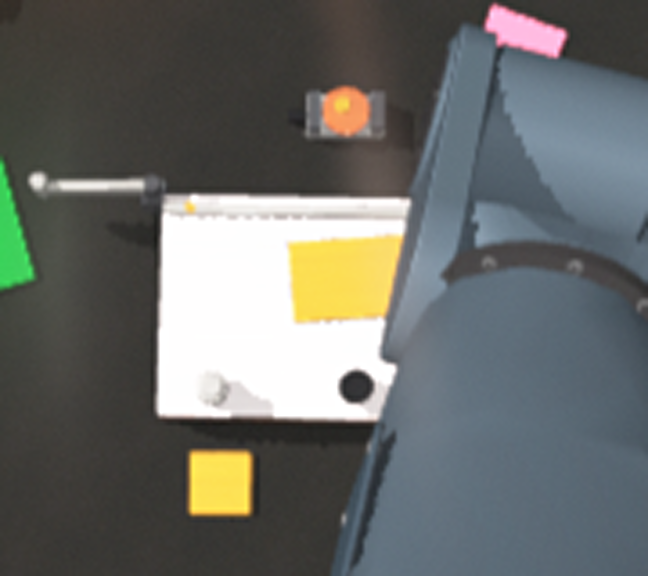

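The stop points along +y (post at about (38,182), hinge at (153,188) in the top crop). The plate and bystanders have not moved. I descend behind the plate.

{"method": "jog_arm", "body": {
  "increments": [
    [[0,0,-40],[0,0,0],20],
    [[0,0,-70],[0,0,0],20],
    [[0,0,-83],[0,0,0],20],
    [[0,0,-88],[0,0,0],20],
    [[0,0,-90.5],[0,0,0],20],
    [[0,0,-90.5],[0,0,0],20],
    [[0,0,-90.5],[0,0,0],20],
    [[0,0,-90.5],[0,0,0],20]
  ]
}}

```text
time: 6.3
position: [0.5341, -0.1084, 0.0509]
eef_rot: [[0.999, 0.001, 0.035], [-0.035, -0.0, 0.999], [0.001, -1.0, -0.0]]
ft_force: [0.4, -0.5, 0.1]
finger_gap: 0.0202
```

```bash
python3 - <<'E'
from rig import r, imaging
from h import *
d=imaging.snapshot("scene");t=d['img'][140:260,170:320];cv2.imwrite('pics/s4.png',cv2.resize(t,None,fx=4.5,fy=4.5,interpolation=cv2.INTER_CUBIC))
d=imaging.snapshot("wrist");cv2.imwrite("pics/w4.png",d['img'])
s=r.state();print(s['time'],s['position'],s['ft_force'])
E
```

```text
6.4 [ 0.53388396 -0.10840838  0.05064362] [-0.17466364 -0.16469362  0.0560262 ]
```

View pics/s4.png

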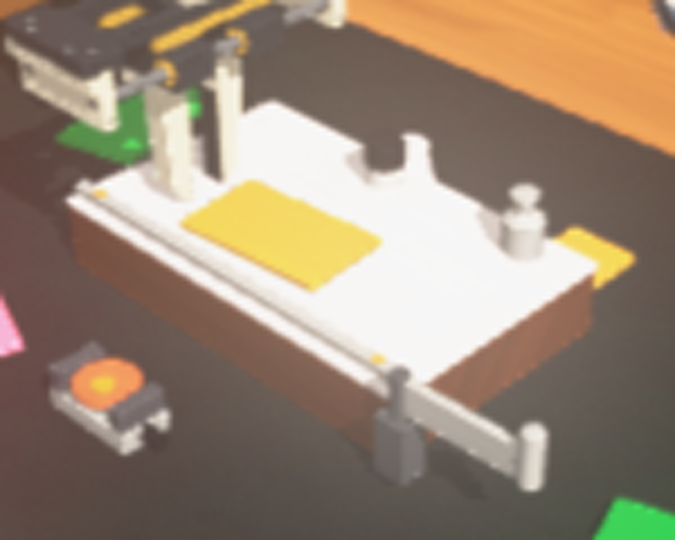

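View pics/w4.png

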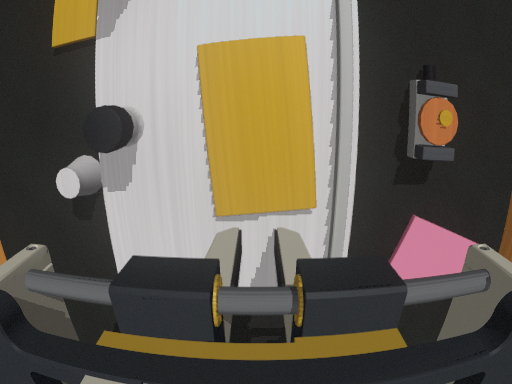

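{"method": "jog_arm", "body": {
  "increments": [
    [[0,4,-1],[0,0,0],20],
    [[0,8,-1],[0,0,0],20],
    [[0.5,12,-1],[0,0,0],20],
    [[0.5,16,-1],[0,0,0],20],
    [[0.7,20,-1],[0,0,0],20],
    [[1,25,-1],[0,0,0],20],
    [[1.1,30,-1],[0,0,0],20],
    [[1.2,35,-1],[0,0,0],20],
    [[1.4,40,-1],[0,0,0],20],
    [[1.6,45,-1],[0,0,0],20],
    [[1.8,50,-1],[0,0,0],20],
    [[2,54,-1],[0,0,0],20],
    [[2.1,58,-1],[0,0,0],20],
    [[2.2,60,-1],[0,0,0],20],
    [[2.2,60,-1],[0,0,0],20]
  ]
}}

```text
time: 7.9
position: [0.5359, -0.048, 0.0492]
eef_rot: [[0.999, 0.0, 0.035], [-0.035, 0.0, 0.999], [0.0, -1.0, 0.0]]
ft_force: [-0.2, 0.4, 0.6]
finger_gap: 0.0199
```

```bash
python3 - <<'E'
from rig import r, imaging
from h import *
d=imaging.snapshot("wrist");cv2.imwrite("pics/w5.png",d['img'])
s=r.state();print(s['time'],s['position'],s['ft_force'])
E
```

```text
7.95 [ 0.53585382 -0.04814698  0.04916044] [ 0.50873214 -0.44851894  0.94359916]
```

View pics/w5.png

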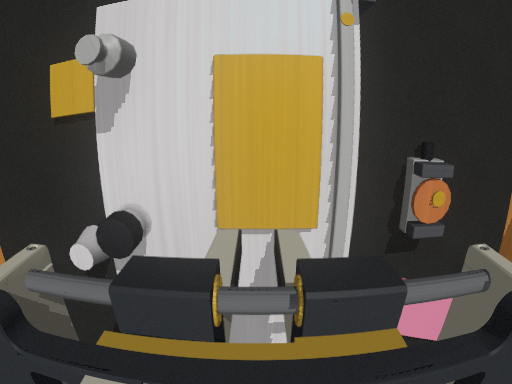

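The plate is square to the ledge and clear of the fence. I continue the push to just short of the goal, then measure.

{"method": "jog_arm", "body": {
  "increments": [
    [[0.1,3,0],[0,0,0],20],
    [[0.2,7,0],[0,0,0],20],
    [[0.4,12,0],[0,0,0],20],
    [[0.6,17,0],[0,0,0],20],
    [[0.8,22,0],[0,0,0],20],
    [[1,27,0],[0,0,0],20],
    [[1.1,32,0],[0,0,0],20],
    [[1.3,37,0],[0,0,0],20],
    [[1.5,42,0],[0,0,0],20],
    [[1.7,47,0],[0,0,0],20],
    [[1.9,52,0],[0,0,0],20],
    [[2.1,57,0],[0,0,0],20],
    [[2.2,61,0],[0,0,0],20],
    [[2.3,64,0],[0,0,0],20],
    [[2.3,65,0],[0,0,0],20],
    [[2.3,65,0],[0,0,0],20],
    [[2.3,65,0],[0,0,0],20]
  ]
}}

```text
time: 9.65
position: [0.538, 0.0168, 0.049]
eef_rot: [[0.999, -0.0, 0.035], [-0.035, 0.0, 0.999], [-0.0, -1.0, 0.0]]
ft_force: [0.3, -0.0, -0.3]
finger_gap: 0.0196
```

```bash
cat > m.py <<'E'
from rig import r, imaging
from h import *
import sys
k=sys.argv[1]
s=r.state();print(s['time'],s['position'],s['ft_force'])
for n in("scene","top"):
    d=imaging.snapshot(n);cv2.imwrite(f"pics/{n}{k}.png",d['img'])
    t=d['img'][140:260,170:320] if n=='scene' else d['img'][110:270,200:380]
    cv2.imwrite(f'pics/{n}{k}c.png',cv2.resize(t,None,fx=4,fy=4,interpolation=cv2.INTER_CUBIC))
    for c in yellow(d['img']):
        if cv2.contourArea(c)>150:
            q=np.array([w2l(ray(d,p[0],.053)[:2]*1000) for p in c],np.float32)
            R=cv2.minAreaRect(q)
            if abs(R[0][0])<250 and abs(R[0][1])<250: print(n,R,'ymax',q[:,1].max(),np.percentile(q[:,1],92),'ymin',q[:,1].min())
E
python3 m.py 6
```

```text
9.65 [0.53798173 0.01680818 0.04901836] [ 0.26710293 -0.03282131 -0.25304778]
scene ((30.169092178344727, 106.63284301757812), (61.7203483581543, 103.0629653930664), 0.5018962621688843) ymax 157.94307 156.9184 ymin 54.976578
top ((27.156139373779297, 140.71856689453125), (26.547836303710938, 61.8453254699707), 87.68578338623047) ymax 154.17636 152.48242 ymin 126.40247
```

View pics/scene6c.png

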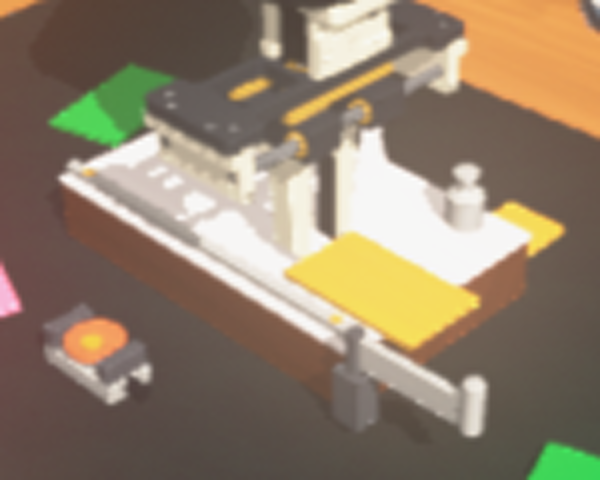

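View pics/top6c.png

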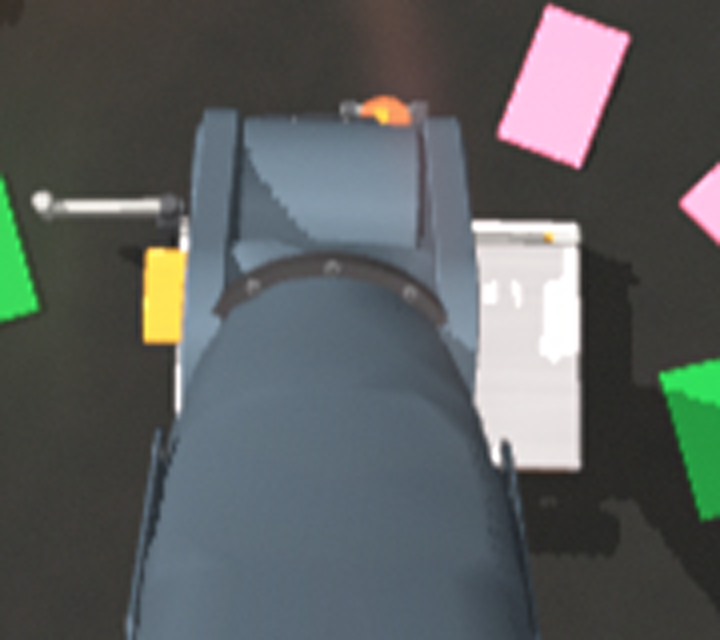

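Overhang is now about 25 mm by both cameras. I push 8 mm more, then back away and lift.

{"method": "jog_arm", "body": {
  "increments": [
    [[0.1,2,0],[0,0,0],20],
    [[0.1,4,0],[0,0,0],20],
    [[0.2,6,0],[0,0,0],20],
    [[0.3,7.5,0],[0,0,0],20],
    [[0.3,8,0],[0,0,0],20],
    [[0.3,8,0],[0,0,0],20],
    [[0.3,8,0],[0,0,0],20],
    [[0.2,4,0],[0,0,0],20],
    [[0,-4,0],[0,0,0],20],
    [[-0.5,-15,0],[0,0,0],20],
    [[-1,-25,10],[0,0,0],20],
    [[-1,-30,50],[0,0,0],20],
    [[-1,-70,90],[0,0,0],20],
    [[-1,-110,130],[0,0,0],20],
    [[-1,-150,150],[0,0,0],20],
    [[-1,-190,150],[0,0,0],20],
    [[-1,-230,150],[0,0,0],20],
    [[-1,-260,150],[0,0,0],20],
    [[-1,-260,150],[0,0,0],20],
    [[-1,-260,150],[0,0,0],20]
  ]
}}

```text
time: 11.75
position: [0.5366, -0.244, 0.1995]
eef_rot: [[0.999, 0.0, 0.037], [-0.037, 0.0, 0.999], [0.0, -1.0, 0.0]]
ft_force: [-0.6, 1.1, 0.1]
finger_gap: 0.02
```

```bash
python3 m.py 7
```

```text
11.75 [ 0.53661375 -0.24396204  0.19948853] [-0.55059901  1.14896082  0.05852711]
scene ((29.88927459716797, 114.86663055419922), (61.53887939453125, 102.41423034667969), 0.3277166485786438) ymax 165.94513 164.64467 ymin 63.727524
top ((-126.5655746459961, 84.26666259765625), (42.846309661865234, 43.319583892822266), 1.2784475088119507) ymax 106.34245 105.990906 ymin 62.217033
top ((27.92827033996582, 110.2206802368164), (60.88857650756836, 99.38284301757812), 1.2258083820343018) ymax 160.4949 159.62802 ymin 60.92122
```

View pics/top7c.png

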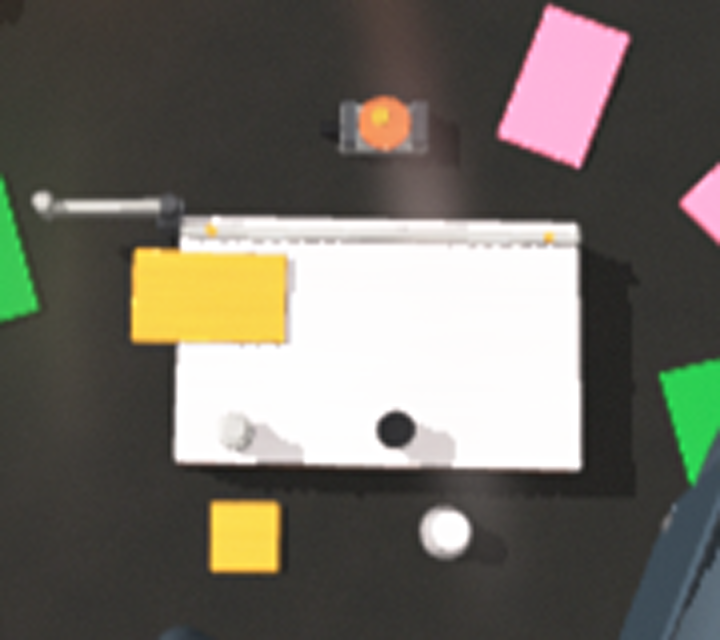

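View pics/scene7c.png

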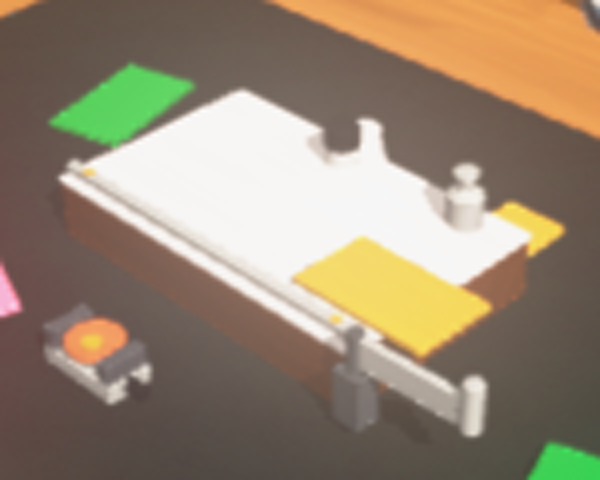

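Top view puts the lead at about 30 mm past the end, the scene view at about 35 mm. The plate is square to within about 0.02 rad, the stop is along +y and the bystanders are in place.

```bash
python3 -c "
from rig import r
print(r.state()['qvel'])
print(r.job_done())"
```

```text
[ 0.0122942  -0.00015914  0.00068603 -0.00135382 -0.0020837  -0.00124662]
the job is handed in; nothing more can be done
None
```

I pushed the swing stop round until it pointed along the ledge's +y, then pushed the brass plate from its trailing edge until about a third overhung the open end. I backed the hand off and handed the job in at about 12 s; no verdict is reported.

Last checks:
- **Overhang:** about 30 mm by the top camera and about 35 mm by the scene camera. They disagree by about 5 mm, but both are inside 23 to 43 mm.
- **Plate:** flat in the pictures, and about 0.02 rad off the ledge's line.
- **Stop:** about 1.6 rad, judged by eye from the pictures rather than computed.
- **Other things:** the bystanders look unmoved in the pictures, and I did not measure each one. The hand was clear of everything, about 150 mm above the ledge top.

No check failed.

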